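Click the slide box lid shut all round

ROBOT

A 6-joint arm with a two-finger parallel gripper is mounted at the origin on the work surface. World frame = base frame: x ahead of the robot, y to its left, z up, the work surface at z = 0. Lengths are in m, angles in rad, forces in N, time in s.
With the tool pointing down it reaches from about 0.375 to 0.975 m from the base axis. Payload 3.8 kg.
Tool frame: the origin (TCP) lies on the mounting face of the last link; the fingertips stand 166 mm ahead of it and the grasp point (between the pads) lies 147 mm ahead of it; z points along the fingers, y is the line along which they close (so a half turn about z gives the same grasp; the last joint's range is limited). The gripper opens to 88 mm and grips with 3 to 60 N. Pads are 18 mm wide; open, the fingers measure 123 mm over their backs; the gripper's body (75 mm by 187 mm) begins 45 mm behind the grasp point.
Start: joints at [-1.328, 0.264, 1.604, -0, 1.274, -0.037], TCP at [0.186, -0.649, 0.405] pointing down, gripper open.
Joint ranges: [-2.63, 2.63], [-0.94, 2.18], [0.31, 2.57], [-1.31, 4.45], [0, 2.66], [-2.55, 2.55]. Speed limits (rad/s): [2.57, 2.57, 3.14, 3.14, 3.14, 3.14].

INTERFACE

Orientations are given as a 3x3 rotation matrix whose columns are the frame's x, y, z axes.
In Python, from bench import r, capture gives the robot as it stands.
- The arm moves only by the tool apply_moves, never from a script. Its argument "moves" is a list of rows, each an object with "fingers": the opening, from -1 (shut) to 1 (fully open); "translation": the shift along the tool's x, y, z as a fraction of full scale, a list of three; "delta_rot": the turn, a rotation vector about the tool's x, y, z as a fraction of full scale, a list of three. In form: [{"fingers": fingers, "translation": [dx, dy, dz], "delta_rot": [wx, wy, wz]}, ...]. A call has 1 to 5 rows; each row shifts and turns the commanded pose from where the row before left it, along the tool's axes as they then stand; what a row does not reach is not made up. Full scale, the value 1, is 0.05 m for a shift and 30 degrees for a turn. A row lasts 1/8 s, in which the tool goes at most 62.5 mm and 10.7 degrees, less where a joint would pass 70% of its speed; a pose out of reach is approached as far as the arm can. A call with a number of a shift or a turn outside -1 to 1 is refused whole. A call with a gripper value outside its range is refused whole. The fingers move at their own pace and stop on an object; "grip_force" is the grip in N (left out, the last holds). Time passes only in rows, so rows that do not move let the fingers close. It gives the time, the measured TCP pose, the force, the opening and the grip force at its end, in the units of the state.
- r.sense(): the state, without advancing time (a new reading comes with each control period).
- capture(name): name is "scene" or "top"; returns a dict with "color" (384x512x3 uint8, red, green, blue), "fx", "fy", "cx", "cy" (pixels), "D" ([k1, k2, p1, p2, k3] as OpenCV has them; the pictures are not rectified), "R" (3x3) and "t" (3): a world point X has camera coordinates R X + t. Camera axes: x right, y down, z forward; pixel columns grow to the right and rows downward; lengths in m; the calibration is good to about 2 mm. A picture is of the moment at which its call begins. There is no depth.
- r.finish_job(): hands the job in; it is judged then, once.
The state is a dict: "clock": time; "q": joint angles; "qd": joint speeds; "tau": joint torques, N m; "position": TCP position; "tool_rot": TCP orientation; "ft_force": force on the tool from outside, world axes, zero at the start; "wrist_torque": the same for the moment, N m; "finger_gap": finger opening in m; "grasp_force": force on a finger pad.
Only numpy, scipy, OpenCV 4.12 (cv2) and the standard library are available. Lean on these libraries where they do the work, as an engineer would, in place of code of your own. Each camera call takes 0.05 s, during which the arm holds its last target. There are 200 camera calls.

TASK

The lid of the blue slide box is only laid on: with the fingertips, press down round its white rim, section by section, until all six sections have clicked shut. Leave the box standing where it is: do not lift, tip or shove it, and do not press brutally, there is glass inside. Leave the bottle, the jar and the green slide case alone, and finish clear of everything.

Things in the scene. Friction and masses are not known exactly. Their poses are not given: they have to be found in the camera images.
- slidebox: Loose closed box of glass slides, 0.7 to 1.1 kg, 120 (x) by 170 (y) mm over its lid: blue body 112 x 162 x 45 mm, orange seal band above it, rigid grey lid panel in the middle (64 x 114 mm, top 58 mm up), round it a white rim in six snap sections with 3 mm slits between. Origin: centre of the underside; x the short way, y the long way, z up. It need not be held while pressed from above.
- sec1_top (a point): Centre of the top face of white rim section 1, front left (x = -47, y = +43.5) mm in the box's frame, the face 26 (x) by 84 (y) mm, 6 mm thick and level, with a skirt on its outer edge. It moves with the section: 68 mm above the table when raised (7 mm of orange band shows below its skirt on the outside, hidden when shut), 61 mm when shut, still 3 mm above the grey panel.
- sec1 (a joint): Travel of rim section 1 straight down, m: 0 = raised (open), 0.007 = clicked shut. It needs about 8 N straight down to start; past 0.0045 it snaps shut by itself and stays, before that it springs back up. Pressing a shut section again, or harder, does nothing. Starts raised.
- sec2_top (a point): Centre of the top face of white rim section 2, front right (x = -47, y = -43.5) mm in the box's frame, the face 26 (x) by 84 (y) mm, 6 mm thick and level, with a skirt on its outer edge. It moves with the section: 68 mm above the table when raised (7 mm of orange band shows below its skirt on the outside, hidden when shut), 61 mm when shut, still 3 mm above the grey panel.
- sec2 (a joint): Travel of rim section 2 straight down, m: 0 = raised (open), 0.007 = clicked shut. It needs about 8 N straight down to start; past 0.0045 it snaps shut by itself and stays, before that it springs back up. Pressing a shut section again, or harder, does nothing. Starts raised.
- sec3_top (a point): Centre of the top face of white rim section 3, right end (x = 0, y = -72.5) mm in the box's frame, the face 64 (x) by 26 (y) mm, 6 mm thick and level, with a skirt on its outer edge. It moves with the section: 68 mm above the table when raised (7 mm of orange band shows below its skirt on the outside, hidden when shut), 61 mm when shut, still 3 mm above the grey panel.
- sec3 (a joint): Travel of rim section 3 straight down, m: 0 = raised (open), 0.007 = clicked shut. It needs about 8 N straight down to start; past 0.0045 it snaps shut by itself and stays, before that it springs back up. Pressing a shut section again, or harder, does nothing. Starts raised.
- sec4_top (a point): Centre of the top face of white rim section 4, back right (x = +47, y = -43.5) mm in the box's frame, the face 26 (x) by 84 (y) mm, 6 mm thick and level, with a skirt on its outer edge. It moves with the section: 68 mm above the table when raised (7 mm of orange band shows below its skirt on the outside, hidden when shut), 61 mm when shut, still 3 mm above the grey panel.
- sec4 (a joint): Travel of rim section 4 straight down, m: 0 = raised (open), 0.007 = clicked shut. It needs about 8 N straight down to start; past 0.0045 it snaps shut by itself and stays, before that it springs back up. Pressing a shut section again, or harder, does nothing. Starts raised.
- sec5_top (a point): Centre of the top face of white rim section 5, back left (x = +47, y = +43.5) mm in the box's frame, the face 26 (x) by 84 (y) mm, 6 mm thick and level, with a skirt on its outer edge. It moves with the section: 68 mm above the table when raised (7 mm of orange band shows below its skirt on the outside, hidden when shut), 61 mm when shut, still 3 mm above the grey panel.
- sec5 (a joint): Travel of rim section 5 straight down, m: 0 = raised (open), 0.007 = clicked shut. It needs about 8 N straight down to start; past 0.0045 it snaps shut by itself and stays, before that it springs back up. Pressing a shut section again, or harder, does nothing. Starts raised.
- sec6_top (a point): Centre of the top face of white rim section 6, left end (x = 0, y = +72.5) mm in the box's frame, the face 64 (x) by 26 (y) mm, 6 mm thick and level, with a skirt on its outer edge. It moves with the section: 68 mm above the table when raised (7 mm of orange band shows below its skirt on the outside, hidden when shut), 61 mm when shut, still 3 mm above the grey panel.
- sec6 (a joint): Travel of rim section 6 straight down, m: 0 = raised (open), 0.007 = clicked shut. It needs about 8 N straight down to start; past 0.0045 it snaps shut by itself and stays, before that it springs back up. Pressing a shut section again, or harder, does nothing. Starts raised.
- dropper: Yellow dropper bottle standing upright, 36 mm across, 90 mm tall, 50 g; origin at the centre of its underside. A bystander.
- jar: Amber glass jar with white cap standing upright, 48 mm across, 65 mm tall; origin at the centre of its underside. A bystander.
- mailer: Closed green plastic slide case lying flat, 30 (x) x 80 (y) x 22 mm; origin at the centre of its underside. A bystander.
Things that resemble listed ones, but are neither listed nor needed, are in the scene too. What is meant by the slidebox is not pink, and is the larger of those in its own colour.

How it is judged:
By the outcome, as a careful person would: the job done as asked, in the order asked, and still so for the second after the job is handed in, with the robot touching nothing.
It also fails if it takes over 48 s, if anything falls off the work surface, if the arm or the gripper's body presses on something with over 40 N, if the wrist force passes 120 N, or if a joint passes its speed limit or range.

## Working session

There is one attempt and no reset: what is moved stays moved. The work goes in short steps, Python scripts to look and compute and a tool call to move; the robot and the scene stay as the last step left them, time stands still between calls to the robot, and variables do not carry over. Pictures are saved under pics/ and viewed, at most 10 in all, crops included, and the job is handed in when it is done.

Besides the shell and the picture viewer there is one more tool, called as name(argument=value, ...) on one line, values as JSON. apply_moves: Moves the arm, as the interface text tells. Its arguments: {"type":"object","properties":{"moves":{"type":"array"},"grip_force":{"type":"number"}},"required":["moves"]}

```bash
mkdir -p pics
python3 - <<'E'
from bench import r,capture
import cv2,pickle
for n in("scene","top"):
    c=capture(n);cv2.imwrite(f"pics/{n}0.png",c["color"][:,:,::-1]);pickle.dump(c,open(n+"0.pkl","wb"))
    print(n,c["R"],c["t"],c["fx"])
s=r.sense();print(s["clock"],s["position"],s["tool_rot"],s["ft_force"])
E
```

```text
scene [[ 0.70396092  0.71002318 -0.01749558]
 [ 0.40687268 -0.42334467 -0.8094652 ]
 [-0.58214572  0.5627134  -0.58690714]] [-0.39649206 -0.15489075  1.13546074] 396.3014455136518
top [[ 0.02800682 -0.99960523 -0.00223565]
 [-0.98052295 -0.02703709 -0.19453467]
 [ 0.19439743  0.00764041 -0.98089309]] [0.03748224 0.57289163 0.6955842 ] 347.17012480145917
0.1 [ 0.18635482 -0.6484326   0.40351734] [[ 9.61107211e-01  2.76175147e-01 -4.65048988e-04]
 [ 2.76175522e-01 -9.61105211e-01  1.96302180e-03]
 [ 9.51768282e-05 -2.01510955e-03 -9.99997965e-01]] [-0.32866475 -0.42703969  0.85388608]
```

View pics/top0.png

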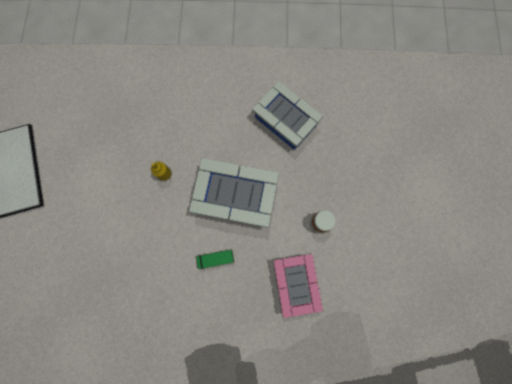

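View pics/scene0.png

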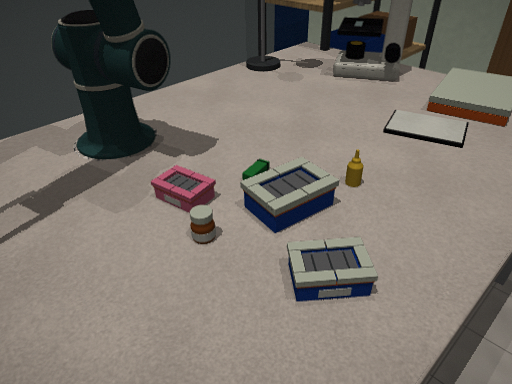

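The top view shows the large blue box centred near (235,193) with its six white sections. The small blue look-alike is at (287,115), the pink one at (298,285), the dropper at (161,171), the jar at (323,221) and the green case at (215,259). In the scene view the orange band can't be made out.

```bash
cat > h.py <<'E'
import cv2,pickle,numpy as np
def cam(c):
    return np.array([[c["fx"],0,c["cx"]],[0,c["fy"],c["cy"]],[0,0,1]]),np.array(c["D"]),np.array(c["R"]),np.array(c["t"])
def cast(c,uv,z):
    K,D,R,t=cam(c); n=cv2.undistortPoints(np.float64(uv).reshape(-1,1,2),K,D).reshape(-1,2)
    d=np.c_[n,np.ones(len(n))]@R; o=-R.T@t
    return o+d*((z-o[2])/d[:,2])[:,None]
def proj(c,X):
    K,D,R,t=cam(c); return cv2.projectPoints(np.float64(X).reshape(-1,1,3),cv2.Rodrigues(R)[0],t,K,D)[0].reshape(-1,2)
E
python3 - <<'E'
from h import *
c=pickle.load(open("top0.pkl","rb"));im=c["color"]
hsv=cv2.cvtColor(im,cv2.COLOR_RGB2HSV)
print("rim",im[170,220],"table",im[190,330],im[240,150],"panel",im[193,225])
i=im.astype(int)
m=((i[:,:,1]-i[:,:,0]>=2)&(i[:,:,1]>130)).astype(np.uint8)*255   # greenish white against pinkish table
box=np.zeros_like(m);box[150:240,180:290]=255;m&=box
m=cv2.morphologyEx(m,cv2.MORPH_CLOSE,np.ones((5,5)))
cs,_=cv2.findContours(m,cv2.RETR_EXTERNAL,cv2.CHAIN_APPROX_NONE)
k=max(cs,key=cv2.contourArea)
P=cast(c,k.reshape(-1,2),.068)[:,:2]
(x,y),(w,h),a=cv2.minAreaRect((P*1000).astype(np.float32));print("rect mm",x,y,w,h,a)
pts=cv2.boxPoints(((x,y),(w,h),a))/1000;print(pts)
o=im.copy()
q=proj(c,np.c_[pts,np.full(4,.068)])
o=cv2.resize(o[140:250,170:300],None,fx=5,fy=5)
cv2.polylines(o,[np.int32((q-[170,140])*5+2)],True,(255,0,0),1)
cv2.imwrite("pics/a.png",o[:,:,::-1])
for n,u,z in(("dropper",(161,171),.05),("jar",(323,221),.065),("mailer",(215,259),.02)):print(n,cast(c,[u],z))
s=pickle.load(open("scene0.pkl","rb"))
q=proj(s,np.c_[pts,np.full(4,.068)]);o=cv2.resize(s["color"][140:250,220:350],None,fx=5,fy=5)
cv2.polylines(o,[np.int32((q-[220,140])*5+2)],True,(255,0,0),1)
cv2.imwrite("pics/b.png",o[:,:,::-1])
v=np.vstack([cv2.imread("pics/a.png"),cv2.imread("pics/b.png")]);cv2.imwrite("pics/ab.png",cv2.resize(v,(354,600),interpolation=cv2.INTER_AREA))
E
```

```text
rim [152 161 150] table [146 144 138] [143 139 133] panel [ 96 101 101]
rect mm 556.7477416992188 108.14682006835938 172.3153076171875 120.70166015625 80.63932037353516
[[0.48318708 0.03295243]
 [0.6022815  0.01332044]
 [0.6303084  0.18334122]
 [0.511214   0.2029732 ]]
dropper [[0.60098327 0.27385069 0.05      ]]
jar [[ 0.49893621 -0.08052334  0.065     ]]
mailer [[0.41374663 0.14807062 0.02      ]]
```

View pics/ab.png

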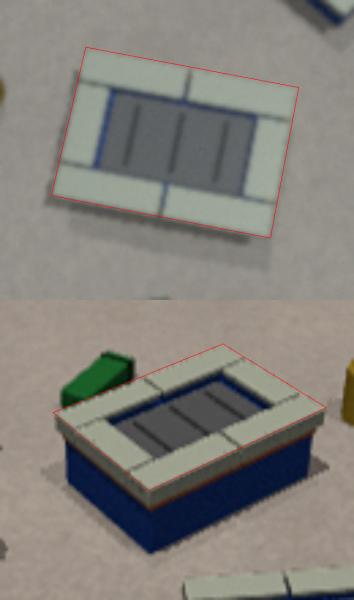

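The rim measures 172 x 121 mm against the stated 170 x 120, and the outline fits both views. The box is centred at (0.557, 0.108) with a yaw of -9.4°. I'll close the fingers and line the tool up with the box.

apply_moves(moves=[{"fingers":-1,"translation":[0,0,0],"delta_rot":[0,0,0.28]},{"fingers":-1,"translation":[0,0,0],"delta_rot":[0,0,0.28]},{"fingers":-1,"translation":[0,0,0],"delta_rot":[0,0,0.28]},{"fingers":-1,"translation":[0,0,0],"delta_rot":[0,0,0]}], grip_force=20)

```text
clock: 0.6
position: [0.1864, -0.6486, 0.404]
tool_rot: [[0.987, -0.158, -0.0], [-0.158, -0.987, 0.001], [-0.0, -0.001, -1.0]]
ft_force: [0.2, 0.2, -0.3]
finger_gap: 0.0503
grasp_force: 0.0
```

```bash
cat > g.py <<'E'
import numpy as np
from bench import r
s=r.sense();p=np.array(s["position"]);R=np.array(s["tool_rot"])
a=np.radians(-9.36);B=np.array([[np.cos(a),-np.sin(a)],[np.sin(a),np.cos(a)]]);C=np.array([.5567,.1081])
print("t",s["clock"],"p",p.round(4),"q",np.round(s["q"],2),"F",np.round(s["ft_force"],1),"gap",s["finger_gap"])
print("yaw x",np.degrees(np.arctan2(R[1,0],R[0,0])),"z",R[:,2].round(4),"tip in box mm",((B.T@((p+.166*R[:,2])[:2]-C))*1000).round(1),"tip z",p[2]-.166)
for i,xy in enumerate([(-47,43.5),(-47,-43.5),(0,-72.5),(47,-43.5),(47,43.5),(0,72.5)],1):
    T=np.r_[C+B@np.array(xy)/1000,.080]; print(i,(R.T@(T-p-.166*R[:,2])/.05).round(3))
E
python3 g.py
```

```text
t 0.6 p [ 0.1864 -0.6486  0.404 ] q [-1.33  0.26  1.6   0.    1.27  0.4 ] F [ 0.2  0.2 -0.3] gap 0.05034753592031473
yaw x -9.077091258270626 z [-3.0e-04  1.1e-03 -1.0e+00] tip in box mm [-242.4 -806.7] tip z 0.23802882575855097
1 [  3.994 -16.98    3.177]
2 [  3.985 -15.24    3.175]
3 [  4.922 -14.656   3.174]
4 [  5.865 -15.231   3.174]
5 [  5.874 -16.971   3.176]
6 [  4.936 -17.556   3.177]
```

apply_moves(moves=[{"fingers":-1,"translation":[0.22,-0.94,0],"delta_rot":[0,0,0]},{"fingers":-1,"translation":[0.22,-0.94,0],"delta_rot":[0,0,0]},{"fingers":-1,"translation":[0.22,-0.94,0],"delta_rot":[0,0,0]},{"fingers":-1,"translation":[0.22,-0.94,0],"delta_rot":[0,0,0]},{"fingers":-1,"translation":[0.22,-0.94,0],"delta_rot":[0,0,0]}])

```text
clock: 1.23
position: [0.2784, -0.4239, 0.4045]
tool_rot: [[0.988, -0.156, 0.0], [-0.156, -0.988, 0.0], [0.0, -0.0, -1.0]]
ft_force: [1.3, -0.3, 0.3]
finger_gap: 0.0011
grasp_force: 0.0
```

apply_moves(moves=[{"fingers":-1,"translation":[0.22,-0.94,0],"delta_rot":[0,0,0]},{"fingers":-1,"translation":[0.22,-0.94,0],"delta_rot":[0,0,0]},{"fingers":-1,"translation":[0.22,-0.94,0],"delta_rot":[0,0,0]},{"fingers":-1,"translation":[0.22,-0.94,0],"delta_rot":[0,0,0]},{"fingers":-1,"translation":[0.22,-0.94,0],"delta_rot":[0,0,0]}])

```text
clock: 1.85
position: [0.3701, -0.2007, 0.4047]
tool_rot: [[0.988, -0.157, 0.0], [-0.157, -0.988, -0.0], [0.0, 0.0, -1.0]]
ft_force: [0.9, -0.3, 0.5]
finger_gap: 0.0008
grasp_force: 0.0
```

apply_moves(moves=[{"fingers":-1,"translation":[0.22,-0.94,0],"delta_rot":[0,0,0]},{"fingers":-1,"translation":[0.22,-0.94,0],"delta_rot":[0,0,0]},{"fingers":-1,"translation":[0.22,-0.94,0],"delta_rot":[0,0,0]},{"fingers":-1,"translation":[0.22,-0.94,0],"delta_rot":[0,0,0]},{"fingers":-1,"translation":[0.22,-0.94,0],"delta_rot":[0,0,0]}])

```text
clock: 2.48
position: [0.4618, 0.0226, 0.4048]
tool_rot: [[0.988, -0.156, 0.0], [-0.156, -0.988, -0.0], [0.0, 0.0, -1.0]]
ft_force: [0.4, -0.3, 0.3]
finger_gap: 0.0004
grasp_force: 0.0
```

apply_moves(moves=[{"fingers":-1,"translation":[0.22,-0.94,0.5],"delta_rot":[0,0,0]},{"fingers":-1,"translation":[0.22,-0.94,0.5],"delta_rot":[0,0,0]},{"fingers":-1,"translation":[0,0,0.8],"delta_rot":[0,0,0]},{"fingers":-1,"translation":[0,0,0.6],"delta_rot":[0,0,0]},{"fingers":-1,"translation":[0,0,0],"delta_rot":[0,0,0]}])

```text
clock: 3.1
position: [0.4967, 0.1102, 0.2818]
tool_rot: [[0.988, -0.157, -0.007], [-0.157, -0.988, -0.001], [-0.006, 0.002, -1.0]]
ft_force: [-0.1, -0.3, -0.5]
finger_gap: 0.0004
grasp_force: 0.0
```

```bash
python3 g.py
```

```text
t 3.1 p [0.4967 0.1102 0.2818] q [0.17 0.07 2.08 0.   1.01 1.9 ] F [-0.1 -0.3 -0.5] gap 0.000446725177141232
yaw x -9.016542340667465 z [-0.0066 -0.0011 -1.    ] tip in box mm [-60.6  -8.1] tip z 0.11583571584377819
1 [ 0.283 -1.031  0.713]
2 [0.272 0.709 0.717]
3 [1.209 1.294 0.712]
4 [2.152 0.72  0.705]
5 [ 2.163 -1.02   0.701]
6 [ 1.226 -1.606  0.706]
```

apply_moves(moves=[{"fingers":-1,"translation":[0.14,-0.52,0.25],"delta_rot":[0,0,0]},{"fingers":-1,"translation":[0.14,-0.51,0.2],"delta_rot":[0,0,0]},{"fingers":-1,"translation":[0,0,0.15],"delta_rot":[0,0,0]},{"fingers":-1,"translation":[0,0,0],"delta_rot":[0,0,0]},{"fingers":-1,"translation":[0,0,0],"delta_rot":[0,0,0]}])

```text
clock: 3.72
position: [0.5203, 0.1582, 0.2554]
tool_rot: [[0.987, -0.16, 0.001], [-0.16, -0.987, -0.0], [0.001, -0.0, -1.0]]
ft_force: [0.5, 0.0, -0.4]
finger_gap: 0.0003
grasp_force: 0.0
```

```bash
python3 g.py
```

```text
t 3.725 p [0.5203 0.1582 0.2554] q [ 0.25  0.16  2.03 -0.    0.96  1.98] F [ 0.5  0.  -0.4] gap 0.00034047914714768215
yaw x -9.183638655637354 z [ 6.e-04 -0.e+00 -1.e+00] tip in box mm [-44.   43.5] tip z 0.08940833840559256
1 [-0.061  0.001  0.188]
2 [-0.066  1.741  0.188]
3 [0.872 2.324 0.189]
4 [1.814 1.747 0.189]
5 [1.819 0.007 0.189]
6 [ 0.881 -0.576  0.189]
```

apply_moves(moves=[{"fingers":-1,"translation":[-0.06,0,0.2],"delta_rot":[0,0,0]},{"fingers":-1,"translation":[0,0,0.15],"delta_rot":[0,0,0]},{"fingers":-1,"translation":[0,0,0.06],"delta_rot":[0,0,0]},{"fingers":-1,"translation":[0,0,0.04],"delta_rot":[0,0,0]},{"fingers":-1,"translation":[0,0,0.03],"delta_rot":[0,0,0]}])

```text
clock: 4.35
position: [0.5173, 0.1593, 0.2305]
tool_rot: [[0.987, -0.159, -0.0], [-0.159, -0.987, -0.0], [-0.0, 0.0, -1.0]]
ft_force: [-0.8, -0.5, 1.0]
finger_gap: 0.0005
grasp_force: 0.3
```

apply_moves(moves=[{"fingers":-1,"translation":[0,0,0.03],"delta_rot":[0,0,0]},{"fingers":-1,"translation":[0,0,0.03],"delta_rot":[0,0,0]},{"fingers":-1,"translation":[0,0,0],"delta_rot":[0,0,0]}])

```text
clock: 4.72
position: [0.5175, 0.1594, 0.2276]
tool_rot: [[0.987, -0.159, 0.0], [-0.159, -0.987, 0.0], [0.0, -0.0, -1.0]]
ft_force: [0.1, 0.8, 0.2]
finger_gap: 0.0005
grasp_force: 0.0
```

Run:
```python
from bench import r,capture
import cv2,pickle
c=capture("scene");o=cv2.resize(c["color"][120:250,210:370],None,fx=4.5,fy=4.5,interpolation=cv2.INTER_CUBIC);cv2.imwrite("pics/c1.png",o[:,:,::-1])
print(r.sense()["ft_force"],r.sense()["position"])
```

```text
[ 0.38954208  0.1959983  -0.1921274 ] [0.51745423 0.15938109 0.22764484]
```

View pics/c1.png

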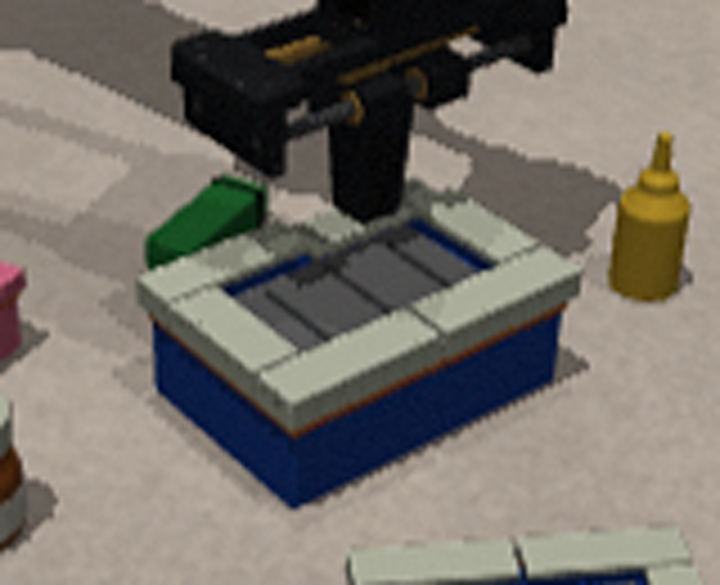

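In the close view the fingers stand on section 1 near (365,210), which now sits lower than section 2 at (215,265). The near sections are still raised and show their orange band. I'll press slightly further to feel the hard stop.

apply_moves(moves=[{"fingers":-1,"translation":[0,0,0.02],"delta_rot":[0,0,0]},{"fingers":-1,"translation":[0,0,0.01],"delta_rot":[0,0,0]},{"fingers":-1,"translation":[0,0,0],"delta_rot":[0,0,0]}])

```text
clock: 5.15
position: [0.5176, 0.1594, 0.2274]
tool_rot: [[0.987, -0.159, 0.0], [-0.159, -0.987, 0.0], [0.0, -0.0, -1.0]]
ft_force: [-3.9, -0.8, 7.6]
finger_gap: 0.001
grasp_force: 4.1
```

The hard stop is at tip z of 0.0614 m, so section 1 is shut. On to section 2.

apply_moves(moves=[{"fingers":-1,"translation":[0,0,-0.4],"delta_rot":[0,0,0]},{"fingers":-1,"translation":[0,0.87,0],"delta_rot":[0,0,0]},{"fingers":-1,"translation":[0,0.87,0],"delta_rot":[0,0,0]},{"fingers":-1,"translation":[0,0,0],"delta_rot":[0,0,0]},{"fingers":-1,"translation":[0,0,0],"delta_rot":[0,0,0]}])

```text
clock: 5.78
position: [0.5037, 0.0736, 0.2463]
tool_rot: [[0.987, -0.16, 0.0], [-0.16, -0.987, 0.0], [0.0, -0.001, -1.0]]
ft_force: [0.2, 0.3, -0.5]
finger_gap: 0.0002
grasp_force: 0.0
```

```bash
python3 g.py
```

```text
t 5.775 p [0.5037 0.0736 0.2463] q [0.1  0.11 2.1  0.   0.93 1.83] F [ 0.2  0.3 -0.5] gap 0.00016292773225259086
yaw x -9.219211498087073 z [ 5.e-04  5.e-04 -1.e+00] tip in box mm [-46.6 -42.6] tip z 0.08030750547890739
1 [-0.004 -1.722  0.007]
2 [-0.008  0.018  0.006]
3 [0.931 0.6   0.006]
4 [1.872 0.023 0.007]
5 [ 1.876 -1.717  0.008]
6 [ 0.938 -2.3    0.008]
```

Section 2 press, then lift and move to section 3.

apply_moves(moves=[{"fingers":-1,"translation":[0,0,0.2],"delta_rot":[0,0,0]},{"fingers":-1,"translation":[0,0,0.06],"delta_rot":[0,0,0]},{"fingers":-1,"translation":[0,0,0.05],"delta_rot":[0,0,0]},{"fingers":-1,"translation":[0,0,0.05],"delta_rot":[0,0,0]},{"fingers":-1,"translation":[0,0,0.04],"delta_rot":[0,0,0]}])

```text
clock: 6.4
position: [0.5035, 0.0738, 0.2272]
tool_rot: [[0.987, -0.159, -0.001], [-0.159, -0.987, 0.0], [-0.001, 0.0, -1.0]]
ft_force: [-7.9, -0.0, 22.1]
finger_gap: 0.0002
grasp_force: 11.1
```

apply_moves(moves=[{"fingers":-1,"translation":[0,0,0],"delta_rot":[0,0,0]}])

```text
clock: 6.52
position: [0.5035, 0.0738, 0.2273]
tool_rot: [[0.987, -0.159, -0.001], [-0.159, -0.987, 0.0], [-0.001, -0.0, -1.0]]
ft_force: [-5.5, 1.7, 11.8]
finger_gap: 0.0003
grasp_force: 6.0
```

apply_moves(moves=[{"fingers":-1,"translation":[0,0,-0.4],"delta_rot":[0,0,0]},{"fingers":-1,"translation":[0.47,0.31,0],"delta_rot":[0,0,0]},{"fingers":-1,"translation":[0.46,0.31,0],"delta_rot":[0,0,0]},{"fingers":-1,"translation":[0,0,0],"delta_rot":[0,0,0]},{"fingers":-1,"translation":[0,0,0],"delta_rot":[0,0,0]}])

```text
clock: 7.15
position: [0.5437, 0.0357, 0.2455]
tool_rot: [[0.987, -0.16, -0.002], [-0.16, -0.987, 0.0], [-0.002, 0.0, -1.0]]
ft_force: [-0.3, -0.5, 0.4]
finger_gap: 0.0
grasp_force: 0.0
```

```bash
python3 g.py
```

```text
t 7.15 p [0.5437 0.0357 0.2455] q [0.02 0.17 2.03 0.   0.94 1.75] F [-0.3 -0.5  0.4] gap 4.239598708530469e-05
yaw x -9.187776316413983 z [-1.9e-03  2.0e-04 -1.0e+00] tip in box mm [ -1.3 -73.6] tip z 0.0794676103573117
1 [-0.906 -2.345 -0.009]
2 [-0.912 -0.605 -0.009]
3 [ 0.027 -0.022 -0.011]
4 [ 0.968 -0.599 -0.013]
5 [ 0.974 -2.339 -0.013]
6 [ 0.035 -2.922 -0.011]
```

Same again for section 3, slightly shallower, then on to section 4.

apply_moves(moves=[{"fingers":-1,"translation":[0,0,0.2],"delta_rot":[0,0,0]},{"fingers":-1,"translation":[0,0,0.06],"delta_rot":[0,0,0]},{"fingers":-1,"translation":[0,0,0.05],"delta_rot":[0,0,0]},{"fingers":-1,"translation":[0,0,0.04],"delta_rot":[0,0,0]},{"fingers":-1,"translation":[0,0,0.02],"delta_rot":[0,0,0]}])

```text
clock: 7.78
position: [0.5442, 0.0355, 0.2274]
tool_rot: [[0.987, -0.159, -0.001], [-0.159, -0.987, -0.0], [-0.001, 0.0, -1.0]]
ft_force: [-2.2, 0.2, 4.2]
finger_gap: 0.0008
grasp_force: 2.8
```

apply_moves(moves=[{"fingers":-1,"translation":[0,0,0.01],"delta_rot":[0,0,0]},{"fingers":-1,"translation":[0,0,0],"delta_rot":[0,0,0]}])

```text
clock: 8.02
position: [0.5442, 0.0355, 0.2274]
tool_rot: [[0.987, -0.159, -0.001], [-0.159, -0.987, 0.0], [-0.001, 0.0, -1.0]]
ft_force: [-2.9, 1.3, 4.8]
finger_gap: 0.0003
grasp_force: 2.5
```

apply_moves(moves=[{"fingers":-1,"translation":[0,0,-0.4],"delta_rot":[0,0,0]},{"fingers":-1,"translation":[0.48,-0.3,0],"delta_rot":[0,0,0]},{"fingers":-1,"translation":[0.48,-0.3,0],"delta_rot":[0,0,0]},{"fingers":-1,"translation":[0,0,0],"delta_rot":[0,0,0]},{"fingers":-1,"translation":[0,0,0],"delta_rot":[0,0,0]}])

```text
clock: 8.65
position: [0.596, 0.0572, 0.2466]
tool_rot: [[0.987, -0.159, -0.002], [-0.159, -0.987, -0.0], [-0.001, 0.001, -1.0]]
ft_force: [-0.9, 0.3, 0.7]
finger_gap: 0.0003
grasp_force: 0.0
```

```bash
python3 g.py
```

```text
t 8.65 p [0.596  0.0572 0.2466] q [ 0.05  0.27  1.91 -0.    0.96  1.78] F [-0.9  0.3  0.7] gap 0.0002900733043464278
yaw x -9.159609779997675 z [-1.5e-03 -3.0e-04 -1.0e+00] tip in box mm [ 46.8 -43.9] tip z 0.08055645220998298
1 [-1.869 -1.755  0.013]
2 [-1.876 -0.015  0.014]
3 [-0.938  0.569  0.013]
4 [ 0.004 -0.008  0.011]
5 [ 0.011 -1.748  0.01 ]
6 [-0.927 -2.331  0.011]
```

apply_moves(moves=[{"fingers":-1,"translation":[0,0,0.2],"delta_rot":[0,0,0]},{"fingers":-1,"translation":[0,0,0.07],"delta_rot":[0,0,0]},{"fingers":-1,"translation":[0,0,0.05],"delta_rot":[0,0,0]},{"fingers":-1,"translation":[0,0,0.05],"delta_rot":[0,0,0]},{"fingers":-1,"translation":[0,0,0.03],"delta_rot":[0,0,0]}])

```text
clock: 9.28
position: [0.5965, 0.0573, 0.2274]
tool_rot: [[0.987, -0.159, -0.001], [-0.159, -0.987, -0.0], [-0.001, 0.0, -1.0]]
ft_force: [-3.5, -0.6, 9.0]
finger_gap: 0.0004
grasp_force: 4.7
```

apply_moves(moves=[{"fingers":-1,"translation":[0,0,0],"delta_rot":[0,0,0]}])

```text
clock: 9.4
position: [0.5965, 0.0574, 0.2275]
tool_rot: [[0.987, -0.159, -0.001], [-0.159, -0.987, -0.0], [-0.001, 0.0, -1.0]]
ft_force: [-2.5, 0.1, 3.2]
finger_gap: 0.0008
grasp_force: 2.1
```

apply_moves(moves=[{"fingers":-1,"translation":[0,0,-0.4],"delta_rot":[0,0,0]},{"fingers":-1,"translation":[0,-0.87,0],"delta_rot":[0,0,0]},{"fingers":-1,"translation":[0,-0.87,0],"delta_rot":[0,0,0]},{"fingers":-1,"translation":[0,0,0],"delta_rot":[0,0,0]},{"fingers":-1,"translation":[0,0,0],"delta_rot":[0,0,0]}])

```text
clock: 10.02
position: [0.6106, 0.1432, 0.2478]
tool_rot: [[0.987, -0.159, 0.001], [-0.159, -0.987, -0.0], [0.001, 0.0, -1.0]]
ft_force: [-0.3, -0.1, 0.8]
finger_gap: 0.0005
grasp_force: 0.0
```

```bash
python3 g.py
```

```text
t 10.025 p [0.6106 0.1432 0.2478] q [ 0.19  0.31  1.85 -0.    0.98  1.92] F [-0.3 -0.1  0.8] gap 0.0004509725098544436
yaw x -9.124670971990989 z [ 7.e-04 -3.e-04 -1.e+00] tip in box mm [47.6 43.4] tip z 0.08184366938412088
1 [-1.892 -0.01   0.036]
2 [-1.899  1.73   0.036]
3 [-0.962  2.314  0.037]
4 [-0.019  1.737  0.037]
5 [-0.012 -0.003  0.037]
6 [-0.95  -0.586  0.036]
```

Section 5 (down 0.42), then on to section 6.

apply_moves(moves=[{"fingers":-1,"translation":[0,0,0.22],"delta_rot":[0,0,0]},{"fingers":-1,"translation":[0,0,0.07],"delta_rot":[0,0,0]},{"fingers":-1,"translation":[0,0,0.05],"delta_rot":[0,0,0]},{"fingers":-1,"translation":[0,0,0.05],"delta_rot":[0,0,0]},{"fingers":-1,"translation":[0,0,0.03],"delta_rot":[0,0,0]}])

```text
clock: 10.65
position: [0.6104, 0.1429, 0.2273]
tool_rot: [[0.987, -0.159, -0.001], [-0.159, -0.987, -0.001], [-0.001, 0.001, -1.0]]
ft_force: [-6.2, -2.2, 14.2]
finger_gap: 0.0003
grasp_force: 7.7
```

apply_moves(moves=[{"fingers":-1,"translation":[0,0,0],"delta_rot":[0,0,0]}])

```text
clock: 10.78
position: [0.6103, 0.1429, 0.2274]
tool_rot: [[0.987, -0.159, -0.001], [-0.159, -0.987, -0.001], [-0.001, 0.001, -1.0]]
ft_force: [-5.0, -2.8, 9.9]
finger_gap: 0.0004
grasp_force: 4.8
```

apply_moves(moves=[{"fingers":-1,"translation":[0,0,-0.42],"delta_rot":[0,0,0]},{"fingers":-1,"translation":[-0.48,-0.29,0],"delta_rot":[0,0,0]},{"fingers":-1,"translation":[-0.47,-0.29,0],"delta_rot":[0,0,0]},{"fingers":-1,"translation":[0,0,0],"delta_rot":[0,0,0]},{"fingers":-1,"translation":[0,0,0],"delta_rot":[0,0,0]}])

```text
clock: 11.4
position: [0.5675, 0.1801, 0.2468]
tool_rot: [[0.987, -0.158, -0.0], [-0.158, -0.987, -0.0], [-0.0, 0.0, -1.0]]
ft_force: [-1.2, -1.1, 1.0]
finger_gap: 0.0006
grasp_force: 0.0
```

```bash
python3 g.py
```

```text
t 11.4 p [0.5675 0.1801 0.2468] q [ 0.27  0.26  1.92 -0.    0.96  2.  ] F [-1.2 -1.1  1. ] gap 0.000557902420088248
yaw x -9.07881444595605 z [-4.e-04 -4.e-04 -1.e+00] tip in box mm [-1.1 72.8] tip z 0.08083916263049495
1 [-0.92   0.581  0.017]
2 [-0.929  2.321  0.018]
3 [0.008 2.906 0.018]
4 [0.951 2.33  0.017]
5 [0.96  0.59  0.017]
6 [0.022 0.006 0.017]
```

Section 6, then lift and retreat up and towards the robot's right, away from the bottle.

apply_moves(moves=[{"fingers":-1,"translation":[0,0,0.2],"delta_rot":[0,0,0]},{"fingers":-1,"translation":[0,0,0.07],"delta_rot":[0,0,0]},{"fingers":-1,"translation":[0,0,0.05],"delta_rot":[0,0,0]},{"fingers":-1,"translation":[0,0,0.05],"delta_rot":[0,0,0]},{"fingers":-1,"translation":[0,0,0.03],"delta_rot":[0,0,0]}])

```text
clock: 12.02
position: [0.5683, 0.1792, 0.2273]
tool_rot: [[0.987, -0.159, -0.001], [-0.159, -0.987, -0.0], [-0.001, 0.001, -1.0]]
ft_force: [-2.9, -1.9, 10.2]
finger_gap: 0.0006
grasp_force: 4.9
```

apply_moves(moves=[{"fingers":-1,"translation":[0,0,0],"delta_rot":[0,0,0]}])

```text
clock: 12.15
position: [0.5683, 0.1792, 0.2274]
tool_rot: [[0.987, -0.159, -0.0], [-0.159, -0.987, -0.0], [-0.0, 0.0, -1.0]]
ft_force: [-2.3, -1.7, 3.7]
finger_gap: -0.0
grasp_force: 2.1
```

apply_moves(moves=[{"fingers":-1,"translation":[0,0,-0.5],"delta_rot":[0,0,0]},{"fingers":-1,"translation":[0,0,-1],"delta_rot":[0,0,0]},{"fingers":-1,"translation":[0,0,-1],"delta_rot":[0,0,0]},{"fingers":-1,"translation":[0,0.9,-0.8],"delta_rot":[0,0,0]},{"fingers":-1,"translation":[0,1,0],"delta_rot":[0,0,0]}])

```text
clock: 12.78
position: [0.5545, 0.0854, 0.397]
tool_rot: [[0.988, -0.157, 0.009], [-0.157, -0.988, 0.001], [0.009, -0.002, -1.0]]
ft_force: [0.7, -0.6, 0.6]
finger_gap: 0.0006
grasp_force: 0.0
```

apply_moves(moves=[{"fingers":-1,"translation":[0,1,0],"delta_rot":[0,0,0]},{"fingers":-1,"translation":[0,1,0],"delta_rot":[0,0,0]},{"fingers":-1,"translation":[0,1,0],"delta_rot":[0,0,0]},{"fingers":-1,"translation":[0,1,0],"delta_rot":[0,0,0]},{"fingers":-1,"translation":[0,1,0],"delta_rot":[0,0,0]}])

```text
clock: 13.4
position: [0.5128, -0.1627, 0.392]
tool_rot: [[0.987, -0.159, 0.0], [-0.159, -0.987, -0.0], [0.0, 0.0, -1.0]]
ft_force: [0.1, -0.1, 0.0]
finger_gap: 0.0008
grasp_force: 0.0
```

apply_moves(moves=[{"fingers":-1,"translation":[0,1,0],"delta_rot":[0,0,0]},{"fingers":-1,"translation":[0,1,0],"delta_rot":[0,0,0]},{"fingers":-1,"translation":[0,1,0],"delta_rot":[0,0,0]},{"fingers":-1,"translation":[0,0,0],"delta_rot":[0,0,0]},{"fingers":-1,"translation":[0,0,0],"delta_rot":[0,0,0]}])

```text
clock: 14.02
position: [0.4892, -0.309, 0.3917]
tool_rot: [[0.987, -0.16, -0.001], [-0.16, -0.987, 0.001], [-0.001, -0.001, -1.0]]
ft_force: [0.1, 0.3, 0.2]
finger_gap: 0.0004
grasp_force: 0.0
```

Run:
```python
from bench import r,capture
from h import *
A=capture("scene");T=capture("top")
f=lambda c:cv2.resize(c["color"][140:235,225:350],None,fx=4.5,fy=4.5,interpolation=cv2.INTER_CUBIC)
g=lambda c:cv2.resize(c["color"][150:240,150:275],None,fx=3.8,fy=3.8,interpolation=cv2.INTER_CUBIC)[:,:360]
s0=pickle.load(open("scene0.pkl","rb"))
o=np.hstack([cv2.resize(np.vstack([f(s0),f(A)]),(395,600)),cv2.resize(T["color"],(400,600)[::1]) if 0 else cv2.copyMakeBorder(cv2.resize(T["color"][130:270,140:340],(400,280)),160,160,0,0,cv2.BORDER_CONSTANT)])
cv2.imwrite("pics/d.png",o[:,:,::-1]);print(r.sense()["clock"],r.sense()["position"])
i=T["color"].astype(int);m=((i[:,:,1]-i[:,:,0]>=2)&(i[:,:,1]>130)).astype(np.uint8)*255
b=np.zeros_like(m);b[150:240,180:290]=255;m&=b
m=cv2.morphologyEx(m,cv2.MORPH_CLOSE,np.ones((5,5)))
k=max(cv2.findContours(m,0,1)[0],key=cv2.contourArea)
print(cv2.minAreaRect((cast(T,k.reshape(-1,2),.061)[:,:2]*1000).astype(np.float32)))
```

```text
14.125 [ 0.48954274 -0.30814868  0.39191344]
((556.7816162109375, 108.7032470703125), (172.56961059570312, 120.87482452392578), 80.53785705566406)
```

View pics/d.png

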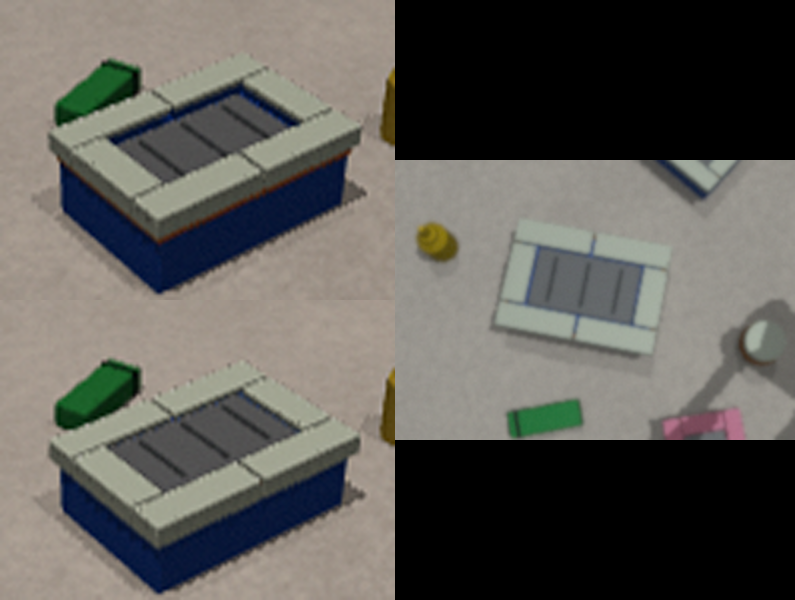

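Before (top left) the orange band showed below the rim, for example near (250,200). After (bottom left) no orange shows, all sections are level, and the box hasn't moved (within 1 mm, 0.1°). The bottle, jar and case stand as they were, and the arm is clear.

```bash
python3 -c "
from bench import r
print(r.finish_job())"
```

```text
the job is handed in; nothing more can be done
None
```

All six rim sections are pressed shut, each felt against its hard stop; the box is where it stood, the bottle, jar and green case are untouched, the arm is clear, and the job was handed in at about 14 s.

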